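Index a bench capper's table and unload the capped bottle

TASK

The white bottle under the head of the bench capper is capped. Lift the table's sprung plunger, swing the table counter-clockwise out from under the head and let the plunger drop fully home in the hidden unloading stop; then slide the clamp jaw open, lift the bottle out and set it down upright, not dropped, in the green tray beside the one already there, disturbing neither that bottle nor the one waiting behind.

Things in the scene. Friction and masses are not known exactly. Their poses are not given: they have to be found in the camera images.
- table_axis (a point): centre of the top face of the capper's round grey metal table (196 mm across, top 44 mm above the desk), which turns about the vertical through it. The point belongs to the fixed stand: its x axis points at the capping station; the head hangs there, 90 mm from the axis, its black chuck (54 mm across) from 147 mm above the desk up; the column (35 mm) stands at 187 mm
- table (a joint): angle of the table, rad: 0 = capping station, grows counter-clockwise from above, to 2.25. Turns with light friction, stays where left; locked while the plunger's pin is in a hole. Besides the hole at 0 there is one more, the unloading stop, set somewhere between 1.40 and 1.92 and hidden under the table, so it must be felt: let the pin ride on the ring and it drops in. Play 0.02 rad
- plunger (a joint): lift of the plunger, m: 0 = home in a hole, 0.010 = pin riding on the flat ring between the holes, 0.018 = highest. A spring pushes it down with about 5 to 7 N. When it is not home a red band shows on the stem under the knob
- plunger_knob (a point): centre of the plunger's round black pull knob (25 mm across, 25 mm tall; 74 to 99 mm above the desk when home), 75 mm from the table's axis, on the far side from the clamped bottle. It travels with the table and rises with the plunger. Below it a 19 mm wide steel barrel stands on the table up to 68 mm. Pushing the knob sideways turns the table
- jaw (a joint): slide of the clamp's movable blue jaw, m: about 0 = closed on the bottle, 0.040 = fully open, away from the table's axis. An over-centre spring presses it shut with about 6 N, passes its middle at 0.020 and beyond that holds it open
- jaw_post (a point): grip point of the movable jaw: an upright round black post (20 mm across, from 74 to 107 mm above the desk; the point at 90 mm), 154 mm from the table's axis with the jaw closed, on the line from the axis through the bottle. Its x axis points along that line away from the axis, the way the jaw opens
- bottle: the capped bottle: white plastic, 48 mm across, cap 44 mm, 88 mm tall, 0.12 kg; origin at the centre of its underside, z up. It stands on the table (44 mm above the desk), 90 mm from the axis, between the rubber-faced vee jaw (axis side) and the movable jaw (outer side), both up to 86 mm above the desk. Steel guide rods run 37 mm either side of it, up to 61 mm above the desk
- tray: green shallow tray, 115 x 170 x 16 mm, fixed to the desk; origin at the centre of its underside, long side along its own y. Its inner floor is 2 mm above the desk and 100 x 156 mm in size; its rim is 16 mm high
- done_bottle: another bottle of the same kind that already stands in the tray, near the end at the tray's own -y; origin at the centre of its underside
- next_bottle: a third bottle of the same kind standing on the desk behind and to the right of the capper, waiting; origin at the centre of its underside
Mind the look-alikes: they are no part of the job. What is shaped like the bottle but pink is not meant. What is shaped like the done_bottle but yellow is not meant.

How it is judged (in metres and radians):
On the way, in this order (a step that is already met when the one before it is completed fails the run):
1. the plunger is lifted out of the capping hole and the table swung off it (value of joint plunger above 0.007 m and value of joint table above 0.25 rad), for 0.1 s.
2. the plunger has dropped home in the unloading stop, the bottle still clamped (value of joint plunger below 0.0015 m and value of joint table above 1.3 rad and value of joint jaw below 0.005 m), for 0.2 s.
3. the jaw is slid open with the table locked and the bottle still standing on it (value of joint jaw above 0.02 m and value of joint plunger below 0.0015 m and value of joint table above 1.3 rad and horizontal distance between bottle and table_axis below 0.13 m and height (world z) of bottle below 0.052 m), for 0.2 s.
At the end, for the whole second after the job is handed in: The capped bottle stands upright (within 0.06 rad) and at rest on the inner floor of the green tray, released; the table stays locked at the unloading stop (plunger within 1.5 mm of home, table angle over 1.3 rad); the other two bottles still stand (x of bottle in the frame of tray between -0.045 and 0.045 m and y of bottle in the frame of tray between -0.075 and 0.075 m and height (world z) of bottle below 0.006 m and angle between each of bottle, done_bottle, next_bottle's own z axis and vertical below 0.06 rad and linear speed of bottle below 0.02 m/s and value of joint plunger below 0.0015 m and value of joint table above 1.3 rad); the robot touches nothing.
It fails at once if the bottle already in the tray is pushed more than 15 mm or tipped (distance of done_bottle from where it was at the start of the episode above 0.015 m or angle between done_bottle's own z axis and vertical above 0.3 rad).
It fails at once if the waiting bottle is pushed more than 15 mm (distance of next_bottle from where it was at the start of the episode above 0.015 m).
It fails at once if the capped bottle is tipped over (by more than 0.5 rad) (angle between bottle's own z axis and vertical above 0.5 rad).
It fails at once if the capped bottle is dropped (falls out of the gripper at over 0.7 m/s) (linear speed of bottle above 0.7 m/s and contact force between the fingers and bottle below 0.1 N).
It also fails if it takes over 66 s, if anything falls off the work surface, if the arm or the gripper's body presses on something with over 40 N, if the wrist force passes 120 N, or if a joint passes its speed limit or range.

ROBOT

A 6-joint arm with a two-finger parallel gripper is mounted at the origin on a cart in front of the work surface, level with it; the furniture and walls round the work are solid. World frame = base frame: x ahead of the robot, y to its left, z up, the work surface at z = 0. Lengths are in mm, angles in rad, forces in N, time in s.
With the tool pointing down it reaches from about 250 to 775 mm from the base axis. Payload 8.9 kg.
Tool frame: the origin (TCP) lies at the very end of the fingers, on their centre line; the grasp point (between the pads) lies 19 mm behind it (r.grip_point_offset is the distance from the TCP to the grasp point, in mm); z points along the fingers, y is the direction in which the jaws open and shut (so a half turn about z gives the same grasp; the last joint's range is limited). The gripper opens to 85 mm and grips with 20 to 120 N. Pads are 22 mm wide; open, the fingers measure 114 mm over their backs; the gripper's body (76 mm by 85 mm) begins 54 mm behind the grasp point. The pads swing forward as they close: fully open they stand 13 mm farther back than shut.
Start: joints at [-1.418, 0.291, -0.153, 1.127, 0, 1.431], TCP at [151.032, -502.805, 231.305] pointing down, gripper open.
Joint ranges: [-2.52, 2.52], [-0.91, 1.74], [-1.3, 1.37], [-1.96, 2.02], [-1.52, 1.47], [-3.14, 3.14]. Speed limits (rad/s): [2.22, 2.22, 2.79, 3.14, 3.14, 3.14].

INTERFACE

Orientations are given as a unit quaternion [w, x, y, z].
In Python, from bench import r gives the robot as it stands.
- The arm moves only by the tool servo_tool, never from a script. Its argument "increments" is a list of rows, each a list of 3 entries, a list of its own where there are three numbers: the closure, from 0 (fully open) to 1 (shut), then the shift along the tool's x, y, z in m, then the turn, a rotation vector about the tool's x, y, z in degrees. In form: [[gripper, [x, y, z], [rx, ry, rz]], ...]. A call has exactly 5 rows; each row shifts and turns the commanded pose from where the row before left it, along the tool's axes as they then stand; what a row does not reach is not made up. A row lasts 1/8 s, in which the tool goes at most 62.5 mm and 10.7 degrees, less where a joint would pass 70% of its speed; a pose out of reach is approached as far as the arm can. A call with a gripper value outside its range is refused whole. The fingers move at their own pace and stop on an object; "newtons" is the grip in N (left out, the last holds). Time passes only in rows, so rows that do not move let the fingers close, or fill a call up. It gives the time, the measured TCP pose, the force and the opening at its end, in the units of the state.
- r.observe(): the state, without advancing time (a new reading comes with each control period).
- r.get_image(name): name is "scene" or "side" or "wrist"; returns the picture (384x512x3 uint8, blue, green, red); there is no depth.
- r.camera_params(name): a dict with "K" (3x3 intrinsics, pixels), "D" ([k1, k2, p1, p2, k3] as OpenCV has them; the pictures are not rectified), "rvec" (rotation vector, rad) and "tvec" (3), from world to camera coordinates, as OpenCV has them; the wrist camera has in their place "T_tool_cam" (4x4, takes a point from camera to tool coordinates, whose origin is the TCP and whose axes are the flange's). Camera axes: x right, y down, z forward; pixel columns grow to the right and rows downward; lengths in mm; the calibration is good to about 2 mm. A picture is of the moment at which its call begins: read the wrist's pose just before it. camera_params takes no time and is no camera call.
- r.close_job(): hands the job in, once; it reports no verdict.
The state is a dict: "t": time; "q": joint angles; "joint_vel": joint speeds; "effort": joint torques, N m; "tcp_pos": TCP position; "orientation": TCP orientation; "contact_force": force on the tool from outside, world axes, zero at the start; "wrist_torque": the same for the moment, N m; "finger_gap": opening from 0.0 (shut) to 1.0 (fully open).
Only numpy, scipy, OpenCV 4.12 (cv2) and the standard library are available. Lean on these libraries where they do the work, as an engineer would, in place of code of your own. Each camera call takes 0.05 s, during which the arm holds its last target. There are 200 camera calls.

## Working session

There is one attempt and no reset: what is moved stays moved. The work goes in short steps, Python scripts to look and compute and a tool call to move; the robot and the scene stay as the last step left them, time stands still between calls to the robot, and variables do not carry over. Pictures are saved under pics/ and viewed, on a budget of 10 in all, crops included, one or two more only if the job needs it, and the job is handed in when it is done.

Besides the shell and the picture viewer there is one more tool, called after "Emit:" in YAML: its name, and indented under it one key for each argument. servo_tool: Moves the arm, as the interface text tells. Its arguments: {"type":"object","properties":{"increments":{"type":"array","items":{"type":"array"}},"newtons":{"type":"number"}},"required":["increments"]}

```bash
ls; mkdir -p pics; python3 - <<'E'
from bench import r
import cv2,numpy as np
for n in ("scene","side"):
    cv2.imwrite(f"pics/{n}0.png",r.get_image(n)); p=r.camera_params(n)
    R=cv2.Rodrigues(np.array(p["rvec"]))[0]; print(n,(-R.T@np.array(p["tvec"]).reshape(3)).round(),np.array(p["K"]).round(1).tolist(),R[2].round(2))
s=r.observe();print(s["t"],s["orientation"],s["tcp_pos"]);print(r.camera_params("wrist")["T_tool_cam"])
E
```

```text
pics
scene [  59.  669. 1216.] [[357.7, 0.0, 252.9], [0.0, 357.7, 191.4], [0.0, 0.0, 1.0]] [ 0.35 -0.5  -0.79]
side [  872. -1524.   763.] [[460.0, 0.0, 260.0], [0.0, 460.0, 183.4], [0.0, 0.0, 1.0]] [-0.18  0.89 -0.41]
0.1 [-5.72714142e-04  9.89374646e-01  1.45387352e-01 -4.74577231e-06] [ 150.980631   -502.43209136  230.80200158]
[[-1.43273603e-03 -9.61132189e-01 -2.76084884e-01  6.99662396e+01]
 [ 9.99998891e-01 -1.48961342e-03 -3.69101681e-06  5.59702141e-01]
 [-4.07712193e-04 -2.76084583e-01  9.61133257e-01 -1.43307137e+02]
 [ 0.00000000e+00  0.00000000e+00  0.00000000e+00  1.00000000e+00]]
```

View pics/scene0.png

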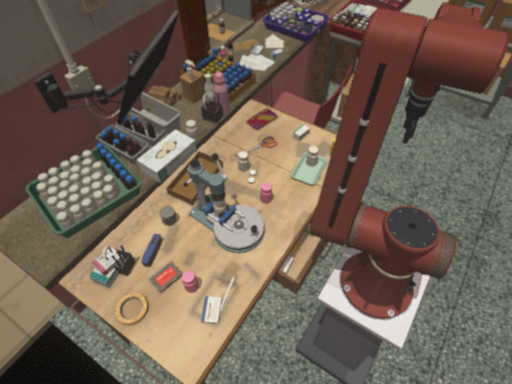

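View pics/side0.png

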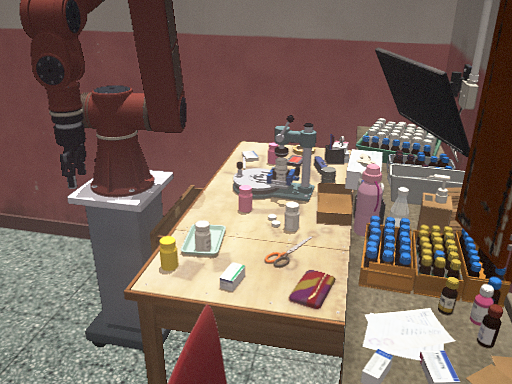

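Scene: the table is at (238,228), the head and capped bottle are near (232,213), the tray is at (309,167) with the done bottle at (313,155), and the waiting bottle is at (243,160). The look-alikes are pink bottles at (266,192) and (190,281), and a yellow one at (333,143). In the side view the capper is at (275,180), the tray at (205,238), the pink bottle at (245,200), the waiting bottle at (292,215) and the yellow one at (168,252).

```bash
python3 - <<'E'
import cv2,numpy as np
a=cv2.imread("pics/scene0.png")[185:260,180:280]; b=cv2.imread("pics/side0.png")[110:210,220:330]; c=cv2.imread("pics/scene0.png")[135:195,280:340]
A=cv2.resize(a,(800//2,300),interpolation=cv2.INTER_CUBIC)
B=cv2.resize(b,(400,364),interpolation=cv2.INTER_CUBIC);C=cv2.resize(c,(300,300),interpolation=cv2.INTER_CUBIC)
o=np.zeros((600,800,3),np.uint8);o[:300,:400]=A;o[:364,400:]=B;o[300:600,:300]=C
cv2.imwrite("pics/crop1.png",o)
E
```

```text
(no output)
```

View pics/crop1.png

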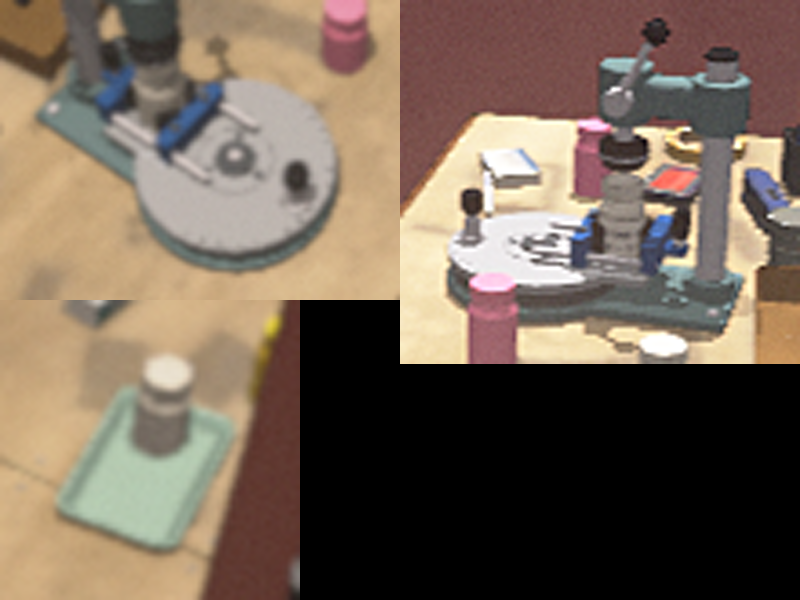

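The crop confirms the choice. The capped bottle is the white one under the black chuck, between the blue jaws; pink stands apart. The knob is at scene ≈(254,229) / side ≈(239,165), the hub at ≈(238.5,224), and the done bottle is in the tray's upper (far) end.

```bash
cat > h.py <<'E'
from bench import r
import cv2,numpy as np
from scipy.spatial.transform import Rotation as Ro
def cam(n,s=None):
    p=r.camera_params(n);K=np.array(p["K"]);D=np.array(p["D"])
    if n=="wrist":
        s=s or r.observe();w,x,y,z=s["orientation"]
        T=np.eye(4);T[:3,:3]=Ro.from_quat([x,y,z,w]).as_matrix();T[:3,3]=s["tcp_pos"]
        T=T@np.array(p["T_tool_cam"]);R=T[:3,:3].T;t=-R@T[:3,3]
    else: R=cv2.Rodrigues(np.array(p["rvec"]))[0];t=np.array(p["tvec"]).reshape(3)
    return K,D,R,t
def ray(c,uv):
    K,D,R,t=c;u=cv2.undistortPoints(np.array([[uv]],float),K,D).reshape(2)
    d=R.T@np.array([u[0],u[1],1]);return -R.T@t,d/np.linalg.norm(d)
def onz(c,uv,z):
    o,d=ray(c,uv);return o+d*(z-o[2])/d[2]
def proj(c,P):
    K,D,R,t=c;return cv2.projectPoints(np.array(P,float).reshape(-1,1,3),cv2.Rodrigues(R)[0],t,K,D)[0].reshape(-1,2)
def tri(c1,u1,c2,u2):
    o1,d1=ray(c1,u1);o2,d2=ray(c2,u2)
    k=np.linalg.lstsq(np.c_[d1,-d2],o2-o1,rcond=None)[0];a=o1+k[0]*d1;b=o2+k[1]*d2
    return (a+b)/2,np.linalg.norm(a-b)
E
python3 - <<'E'
from h import *
S=cam("scene");Q=cam("side")
a=cv2.imread("pics/scene0.png")
print("knob",tri(S,(254,228.5),Q,(239.5,165)),onz(S,(254,228.5),87),onz(Q,(239.5,165),87))
print("hub",onz(S,(238.5,223.5),46))
print("bottle side cap",onz(Q,(281.3,158.5),132))
print("tray corners",[onz(S,(280+x/5,135+y/5),16).round() for x,y in((58,510),(165,548),(233,430),(130,388))])
print("done",tri(S,(280+166/5,135+370/5),Q,(203,223)),onz(S,(280+166/5,135+372/5),88))
print("next",onz(S,(243,154),88)); print("pink",onz(S,(266,186),88))
# table grey: outer ellipse via teal/grey
E
```

```text
knob (array([459.75999357,  92.57685619,  85.57464029]), np.float64(1.6279646137709047)) [458.44521743  93.12315721  87.        ] [461.30090944  89.76398853  87.        ]
hub [535.74210422  86.0989375   46.        ]
bottle side cap [625.97188792  83.67987573 132.        ]
tray corners [array([341.,  10.,  16.]), array([257.,  -6.,  16.]), array([ 261., -130.,   16.]), array([ 349., -121.,   16.])]
done (array([ 369.46502718, -180.16056504,  -37.2419514 ]), np.float64(51.75772273454888)) [ 315.62671636 -101.43510376   88.        ]
next [ 707.38000522 -195.96259739   88.        ]
pink [ 528.40952626 -100.06407097   88.        ]
```

```bash
python3 - <<'E'
from h import *
S=cam("scene");Q=cam("side")
print("tray corners",[onz(S,(280+x/5,135+(y-300)/5),16).round() for x,y in((58,510),(165,548),(233,430),(130,388))])
print("done",onz(S,(280+167/5,135+70/5),88),onz(Q,(203,223),88))
E
```

```text
tray corners [array([ 491., -252.,   16.]), array([ 393., -265.,   16.]), array([ 406., -420.,   16.]), array([ 509., -416.,   16.])]
done [ 465.39146921 -387.60859774   88.        ] [ 468.78831449 -383.50221272   88.        ]
```

```bash
cat >> h.py <<'E'
def plan(goal,yaw,n,g=0):
    """rows to go straight to TCP goal (mm) at tool-x yaw (deg), pointing down"""
    s=r.observe();w,x,y,z=s["orientation"];R=Ro.from_quat([x,y,z,w]).as_matrix()
    y0=np.degrees(np.arctan2(R[1,0],R[0,0]));p=np.array(s["tcp_pos"]);dy=(yaw-y0+180)%360-180
    print("at",p.round(1),"yaw",round(y0,1),"tilt",R[:2,2].round(4),"q",np.round(s["q"],2),"t",round(s["t"],2))
    d=(np.array(goal)-p)/n/1000
    for k in range(n):
        a=np.radians(y0+dy*k/n);c,q=np.cos(a),np.sin(a)
        print([g,[round(v,4) for v in (d[0]*c+d[1]*q,d[0]*q-d[1]*c,-d[2])],[0,0,round(-dy/n,2)]])
E
python3 -c "
from h import *
plan((440,90,230),178,20);print(r.camera_params('wrist')['K'])"
```

```text
at [ 151.  -502.4  230.8] yaw 16.7 tilt [-0.0002  0.0011] q [-1.42  0.29 -0.15  1.13 -0.    1.43] t 0.1
[0, [np.float64(0.0224), np.float64(-0.0242), np.float64(0.0)], [0, 0, np.float64(-8.06)]]
[0, [np.float64(0.0255), np.float64(-0.0208), np.float64(0.0)], [0, 0, np.float64(-8.06)]]
[0, [np.float64(0.0282), np.float64(-0.017), np.float64(0.0)], [0, 0, np.float64(-8.06)]]
[0, [np.float64(0.0303), np.float64(-0.0129), np.float64(0.0)], [0, 0, np.float64(-8.06)]]
[0, [np.float64(0.0318), np.float64(-0.0085), np.float64(0.0)], [0, 0, np.float64(-8.06)]]
[0, [np.float64(0.0327), np.float64(-0.004), np.float64(0.0)], [0, 0, np.float64(-8.06)]]
[0, [np.float64(0.033), np.float64(0.0006), np.float64(0.0)], [0, 0, np.float64(-8.06)]]
[0, [np.float64(0.0325), np.float64(0.0053), np.float64(0.0)], [0, 0, np.float64(-8.06)]]
[0, [np.float64(0.0315), np.float64(0.0098), np.float64(0.0)], [0, 0, np.float64(-8.06)]]
[0, [np.float64(0.0298), np.float64(0.0141), np.float64(0.0)], [0, 0, np.float64(-8.06)]]
[0, [np.float64(0.0275), np.float64(0.0181), np.float64(0.0)], [0, 0, np.float64(-8.06)]]
[0,
[... 232 characters left out ...]
(0.0)], [0, 0, np.float64(-8.06)]]
[0, [np.float64(0.0136), np.float64(0.03), np.float64(0.0)], [0, 0, np.float64(-8.06)]]
[0, [np.float64(0.0093), np.float64(0.0316), np.float64(0.0)], [0, 0, np.float64(-8.06)]]
[0, [np.float64(0.0047), np.float64(0.0326), np.float64(0.0)], [0, 0, np.float64(-8.06)]]
[0, [np.float64(0.0001), np.float64(0.033), np.float64(0.0)], [0, 0, np.float64(-8.06)]]
[0, [np.float64(-0.0045), np.float64(0.0326), np.float64(0.0)], [0, 0, np.float64(-8.06)]]
[0, [np.float64(-0.0091), np.float64(0.0317), np.float64(0.0)], [0, 0, np.float64(-8.06)]]
[[268.07348606   0.         256.95392083]
 [  0.         268.07348606 194.53485935]
 [  0.           0.           1.        ]]
```

Emit:
servo_tool:
  increments:
    - [0,[0.022,-0.024,0],[0,0,-8]]
    - [0,[0.026,-0.021,0],[0,0,-8]]
    - [0,[0.028,-0.017,0],[0,0,-8]]
    - [0,[0.03,-0.013,0],[0,0,-8]]
    - [0,[0.032,-0.0085,0],[0,0,-8]]

```text
t: 0.72
tcp_pos: [223.6, -353.9, 231.1]
orientation: [-0.0, 0.879, 0.477, 0.0]
contact_force: [0.9, 0.2, -0.1]
finger_gap: 0.999
```

Emit:
servo_tool:
  increments:
    - [0,[0.033,-0.004,0],[0,0,-8]]
    - [0,[0.033,0,0],[0,0,-8]]
    - [0,[0.0325,0.005,0],[0,0,-8]]
    - [0,[0.0315,0.01,0],[0,0,-8]]
    - [0,[0.03,0.014,0],[0,0,-8]]

```text
t: 1.35
tcp_pos: [296.5, -205.6, 231.2]
orientation: [-0.0, 0.663, 0.749, 0.0]
contact_force: [-1.0, -0.5, -0.4]
finger_gap: 0.998
```

Emit:
servo_tool:
  increments:
    - [0,[0.0275,0.018,0],[0,0,-8]]
    - [0,[0.025,0.022,0],[0,0,-8]]
    - [0,[0.021,0.025,0],[0,0,-8]]
    - [0,[0.018,0.028,0],[0,0,-8]]
    - [0,[0.0135,0.03,0],[0,0,-8]]

```text
t: 1.98
tcp_pos: [370.9, -58.3, 231.2]
orientation: [-0.0, 0.367, 0.93, -0.0]
contact_force: [0.4, -0.1, 0.5]
finger_gap: 1.001
```

Emit:
servo_tool:
  increments:
    - [0,[0.009,0.032,0],[0,0,-8]]
    - [0,[0.005,0.033,0],[0,0,-8]]
    - [0,[0,0.033,0],[0,0,-8]]
    - [0,[-0.0045,0.0325,0],[0,0,-8]]
    - [0,[-0.009,0.032,0],[0,0,-8]]

```text
t: 2.6
tcp_pos: [446.4, 89.1, 231.1]
orientation: [-0.0, 0.026, 1.0, -0.0]
contact_force: [0.6, 0.4, 0.2]
finger_gap: 1.002
```

```bash
python3 - <<'E'
from h import *
s=r.observe();im=r.get_image("wrist");cv2.imwrite("pics/w1.png",im);import json
json.dump({k:np.array(s[k]).tolist() for k in("tcp_pos","orientation")},open("w1.json","w"))
plan((460,92,68),178,1)
E
```

```text
at [448.   91.6 231.1] yaw 177.4 tilt [0.0009 0.0018] q [ 0.04  0.16 -0.32  1.09  0.    0.09] t 2.65
[0, [np.float64(-0.012), np.float64(0.0009), np.float64(0.1631)], [0, 0, np.float64(-0.56)]]
```

View pics/w1.png

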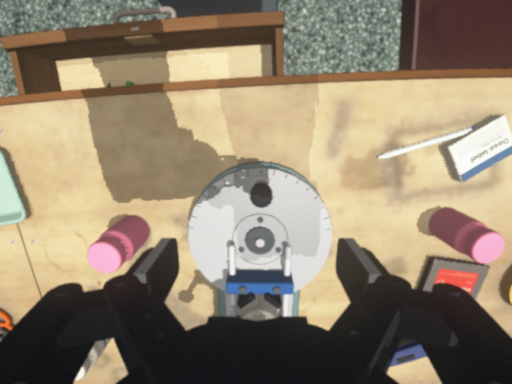

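The wrist view shows the table with its hub at (260,238), the black knob around (261,193) nearer the robot, and the blue vee jaw at (260,283). The pink bottles stand well to either side.

```bash
python3 - <<'E'
from h import *
import json
s=json.load(open("w1.json"));W=cam("wrist",s);im=cv2.imread("pics/w1.png")
g=cv2.cvtColor(im,cv2.COLOR_BGR2GRAY)
k=(g<60).astype(np.uint8);k[:170]=0;k[215:]=0;k[:,:235]=0;k[:,290:]=0
n,_,st,ce=cv2.connectedComponentsWithStats(k);i=1+st[1:,4].argmax();print("knob",st[i],ce[i])
x0,y0,w,h,_=st[i];print(onz(W,ce[i],87),onz(W,(x0+w/2-.5,y0+w/2-.5),99),"wid",onz(W,(x0,y0+w/2),99)[1]-onz(W,(x0+w,y0+w/2),99)[1])
hs=cv2.cvtColor(im,cv2.COLOR_BGR2HSV);m=((hs[...,1]<25)&(g>120)).astype(np.uint8);m[:150]=0;m[320:]=0;m[:,:170]=0;m[:,345:]=0
m=cv2.morphologyEx(m,cv2.MORPH_OPEN,np.ones((3,3)))
c=max(cv2.findContours(m,0,1)[0],key=cv2.contourArea);P=np.array([onz(W,p[0],44)[:2] for p in cv2.convexHull(c)])
a=np.c_[2*P,np.ones(len(P))];
for _ in range(4):
    sol=np.linalg.lstsq(a,(P**2).sum(1),rcond=None)[0];R=np.sqrt(sol[2]+sol[:2]@sol[:2]);e=abs(np.linalg.norm(P-sol[:2],axis=1)-R);a=a[e<max(2*np.median(e),1)];P=P[e<max(2*np.median(e),1)]
print("circle",sol[:2],R,len(P));print("hub",onz(W,(260,238),46))
hb=hs[...,1]>120;bl=((hs[...,0]>100)&(hs[...,0]<125)&hb).astype(np.uint8);bl[:255]=0;bl[300:]=0;bl[:,:200]=0;bl[:,310:]=0
ys,xs=np.nonzero(bl);print("vee",xs.min(),xs.max(),ys.min(),ys.max(),onz(W,((xs.min()+xs.max())/2,np.median(ys)),86))
E
```

```text
knob [252 184  18  11  95] [259.74736842 187.94736842]
[451.49680713  91.13053016  87.        ] [453.42668228  91.72196612  99.        ] wid -19.179118222036024
circle [533.2042596   86.94949407] 96.72388524553004 33
hub [531.26842592  87.78245401  46.        ]
vee 227 292 282 294 [579.42267846  84.30964294  86.        ]
```

Emit:
servo_tool:
  increments:
    - [0,[-0.005,0,0.04],[0,0,0]]
    - [0,[-0.0055,0,0.04],[0,0,0]]
    - [0.3,[0,0,0.04],[0,0,0]]
    - [0.3,[0,0,0.03],[0,0,0]]
    - [0.3,[0,0,0.014],[0,0,0]]
  newtons: 40

```text
t: 3.28
tcp_pos: [455.5, 87.3, 65.8]
orientation: [-0.001, 0.029, 1.0, -0.0]
contact_force: [-0.2, 0.8, -0.6]
finger_gap: 0.702
```

Emit:
servo_tool:
  increments:
    - [0.5,[0,0,0],[0,0,0]]
    - [0.6,[0,0,0],[0,0,0]]
    - [0.8,[0,0,0],[0,0,0]]
    - [0.9,[0,0,0],[0,0,0]]
    - [0.9,[0,0,0],[0,0,0]]

```text
t: 3.9
tcp_pos: [457.6, 90.7, 69.0]
orientation: [0.001, 0.028, 1.0, 0.004]
contact_force: [-2.9, 17.9, 7.8]
finger_gap: 0.281
```

```bash
python3 - <<'E'
from h import *
im=r.get_image("wrist");im2=r.get_image("side")[110:210,220:330]
o=np.zeros((384,790,3),np.uint8);o[:,:350]=im[:,80:430];o[:,350:]=cv2.resize(im2,(440,384),interpolation=cv2.INTER_CUBIC)
cv2.imwrite("pics/w2.png",o);plan((458.5,91,65),177.4,1);print(r.observe()["finger_gap"]*85,r.observe()["contact_force"])
E
```

```text
at [457.6  90.7  69. ] yaw 176.8 tilt [0.0025 0.0071] q [ 0.03  0.35 -0.56  0.67  0.01  0.09] t 4.0
[0, [np.float64(-0.0009), np.float64(0.0004), np.float64(0.004)], [0, 0, np.float64(-0.55)]]
23.848670752443372 [-2.80539813 17.08029393  7.1486751 ]
```

View pics/w2.png

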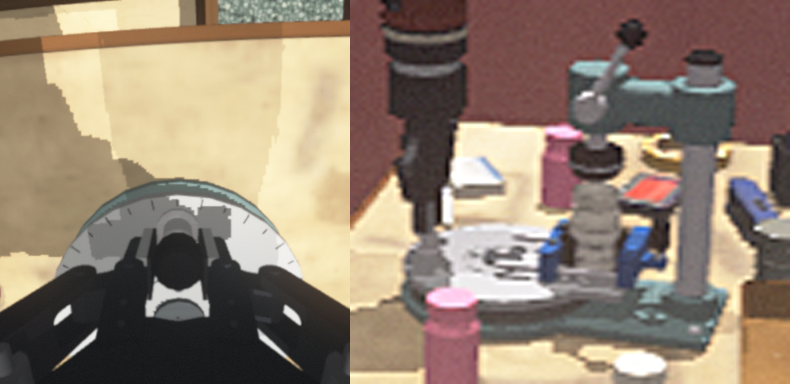

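The knob is held between the pads (gap 24 mm), and the side view agrees. Next: lift.

Emit:
servo_tool:
  increments:
    - [0.9,[0,0.001,-0.004],[0,0,0]]
    - [0.9,[0,0,-0.004],[0,0,0]]
    - [0.9,[0,0,-0.004],[0,0,0]]
    - [0.9,[0,0,-0.003],[0,0,0]]
    - [0.9,[0,0,0],[0,0,0]]

```text
t: 4.62
tcp_pos: [457.4, 89.8, 83.1]
orientation: [0.001, 0.028, 1.0, 0.001]
contact_force: [1.7, 7.3, -7.9]
finger_gap: 0.28
```

Emit:
servo_tool:
  increments:
    - [0.9,[-0.0004,-0.0078,0],[0,0,-6]]
    - [0.9,[-0.0007,-0.0104,0],[0,0,-8]]
    - [0.9,[-0.0007,-0.0104,0],[0,0,-8]]
    - [0.9,[-0.0007,-0.0104,0],[0,0,-8]]
    - [0.9,[-0.0007,-0.0104,0],[0,0,-8]]

```text
t: 5.25
tcp_pos: [471.9, 42.8, 83.4]
orientation: [0.002, -0.301, 0.954, 0.001]
contact_force: [6.8, 9.8, -7.0]
finger_gap: 0.278
```

Emit:
servo_tool:
  increments:
    - [0.9,[-0.0007,-0.0104,0],[0,0,-8]]
    - [0.9,[-0.0007,-0.0104,0],[0,0,-8]]
    - [0.9,[-0.0007,-0.0104,0],[0,0,-8]]
    - [0.9,[-0.0007,-0.0104,0],[0,0,-8]]
    - [0.9,[0,0,0],[0,0,0]]

```text
t: 5.88
tcp_pos: [504.3, 17.3, 83.3]
orientation: [0.003, -0.551, 0.834, 0.001]
contact_force: [6.5, 13.0, -8.4]
finger_gap: 0.277
```

Emit:
servo_tool:
  increments:
    - [0.9,[0,0,0.003],[0,0,0]]
    - [0.9,[0,0,0.002],[0,0,0]]
    - [0.65,[-0.0005,0,0],[0,0,0]]
    - [0.65,[0,0,0.002],[0,0,0]]
    - [0.65,[0,0,0.001],[0,0,0]]

```text
t: 6.5
tcp_pos: [501.9, 15.6, 74.5]
orientation: [0.0, -0.55, 0.835, -0.0]
contact_force: [-0.7, -0.4, -1.2]
finger_gap: 0.35
```

Emit:
servo_tool:
  increments:
    - [0.65,[0,-0.003,0],[0,0,-2]]
    - [0.65,[0,-0.003,0],[0,0,-2]]
    - [0.65,[0,-0.003,0],[0,0,-2]]
    - [0.65,[0,-0.003,0],[0,0,-2]]
    - [0.65,[0,0,0],[0,0,0]]

```text
t: 7.12
tcp_pos: [513.1, 11.5, 74.2]
orientation: [-0.0, -0.607, 0.795, 0.0]
contact_force: [-0.9, 0.3, 0.3]
finger_gap: 0.347
```

Emit:
servo_tool:
  increments:
    - [0.65,[-0.001,-0.003,0],[0,0,-2.3]]
    - [0.65,[-0.001,-0.003,0],[0,0,-2.3]]
    - [0.65,[0,-0.003,0],[0,0,-2.3]]
    - [0.65,[0,-0.003,0],[0,0,-2.3]]
    - [0.65,[0,0,0],[0,0,0]]

```text
t: 7.75
tcp_pos: [524.6, 10.7, 74.0]
orientation: [-0.001, -0.669, 0.744, 0.0]
contact_force: [-3.3, -1.7, -0.2]
finger_gap: 0.348
```

Emit:
servo_tool:
  increments:
    - [0.65,[0,-0.003,0],[0,0,-2.3]]
    - [0.65,[0,-0.003,0],[0,0,-2.3]]
    - [0.65,[0,-0.003,0],[0,0,-2.3]]
    - [0.65,[0,0,0],[0,0,0]]
    - [0.65,[0,0,0],[0,0,0]]

```text
t: 8.38
tcp_pos: [534.6, 10.5, 74.3]
orientation: [-0.0, 0.712, -0.702, 0.0]
contact_force: [-1.8, -0.2, 0.0]
finger_gap: 0.347
```

Emit:
servo_tool:
  increments:
    - [0.65,[0,-0.003,0],[0,0,-2.3]]
    - [0.65,[0,-0.003,0],[0,0,-2.3]]
    - [0.65,[0,-0.003,0],[0,0,-2.3]]
    - [0.65,[0,0,0],[0,0,0]]
    - [0.65,[0,0,0],[0,0,0]]

```text
t: 9.0
tcp_pos: [543.9, 11.1, 74.6]
orientation: [-0.0, 0.753, -0.658, 0.001]
contact_force: [0.3, 0.9, 0.1]
finger_gap: 0.353
```

Emit:
servo_tool:
  increments:
    - [0.65,[0,-0.003,0],[0,0,-2.3]]
    - [0.65,[0,-0.003,0],[0,0,-2.3]]
    - [0.65,[0,-0.003,0],[0,0,-2.3]]
    - [0.65,[0,0,0],[0,0,0]]
    - [0.65,[0,0,0],[0,0,0]]

```text
t: 9.62
tcp_pos: [552.3, 12.6, 74.4]
orientation: [-0.0, 0.791, -0.612, 0.0]
contact_force: [0.2, -0.4, 0.9]
finger_gap: 0.348
```

```bash
python3 - <<'E'
from h import *
im=r.get_image("wrist");a=r.get_image("scene")[185:265,180:290];b=r.get_image("side")[110:210,220:330]
o=np.zeros((600,790,3),np.uint8);o[:300,:400]=cv2.resize(im,(400,300));o[300:580,:385]=cv2.resize(a,(385,280),interpolation=2);o[:364,400:]=cv2.resize(b,(390,364),interpolation=2)
cv2.imwrite("pics/w3.png",o);plan((458.5,91,65),177.4,1)
E
```

```text
at [552.2  12.6  74.4] yaw -75.4 tilt [0.0003 0.    ] q [-0.11  0.48 -0.32  0.78  0.   -1.93] t 9.78
[0, [np.float64(-0.0994), np.float64(0.0709), np.float64(0.0094)], [0, 0, np.float64(107.18)]]
```

View pics/w3.png

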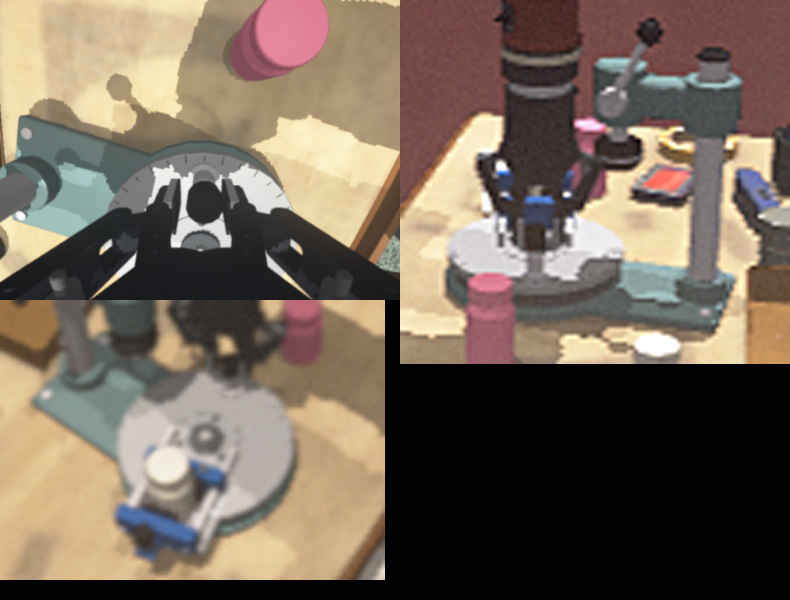

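Emit:
servo_tool:
  increments:
    - [0.65,[0,-0.003,0],[0,0,-2.3]]
    - [0.65,[0,-0.003,0],[0,0,-2.3]]
    - [0.65,[0,0,0],[0,0,0]]
    - [0.65,[0,0,0],[0,0,0]]
    - [0.65,[0,0,0],[0,0,0]]

```text
t: 10.4
tcp_pos: [553.3, 13.8, 73.7]
orientation: [0.003, 0.815, -0.579, -0.003]
contact_force: [-16.0, -4.0, 12.9]
finger_gap: 0.354
```

The move stopped against −16 N at table angle ≈1.84 rad, as a dropped pin would make it. I'll push the other way to check the lock.

Emit:
servo_tool:
  increments:
    - [0.65,[0,0.005,0],[0,0,0]]
    - [0.65,[0,0.005,0],[0,0,0]]
    - [0.65,[0,0.004,0],[0,0,0]]
    - [0.65,[0,0,0],[0,0,0]]
    - [0.65,[0,0,0],[0,0,0]]

```text
t: 11.02
tcp_pos: [545.4, 9.7, 74.6]
orientation: [-0.0, 0.815, -0.579, 0.001]
contact_force: [2.7, 0.6, -0.2]
finger_gap: 0.354
```

Emit:
servo_tool:
  increments:
    - [0.65,[0,0.003,0],[0,0,0]]
    - [0.65,[0,0,0],[0,0,0]]
    - [0.65,[0,0,0],[0,0,0]]
    - [0.65,[0,0,0],[0,0,0]]
    - [0.65,[0,0,0],[0,0,0]]

```text
t: 11.65
tcp_pos: [544.9, 9.4, 74.7]
orientation: [-0.002, 0.815, -0.579, 0.002]
contact_force: [12.4, 4.7, -7.0]
finger_gap: 0.351
```

The table is locked both ways, so the pin is home. I'll centre, release, rise, and go across to look at the jaw post.

Emit:
servo_tool:
  increments:
    - [0.65,[0,-0.0055,0],[0,0,0]]
    - [0.4,[0,0,0],[0,0,0]]
    - [0.3,[0,0,0],[0,0,0]]
    - [0.3,[0,0,-0.03],[0,0,0]]
    - [0.3,[0,0,-0.05],[0,0,0]]

```text
t: 12.28
tcp_pos: [545.2, 10.5, 153.7]
orientation: [0.001, 0.815, -0.579, -0.002]
contact_force: [0.5, -0.0, 0.3]
finger_gap: 0.7
```

```bash
python3 -c "
from h import *
plan((506,200,235),-78.3,5,0.3)"
```

```text
at [545.2  10.5 153.7] yaw -70.8 tilt [-0.0043  0.0003] q [-0.11  0.39 -0.23  0.96 -0.   -2.02] t 12.28
[0.3, [np.float64(-0.0384), np.float64(-0.0051), np.float64(-0.0163)], [0, 0, np.float64(1.5)]]
[0.3, [np.float64(-0.0385), np.float64(-0.0041), np.float64(-0.0163)], [0, 0, np.float64(1.5)]]
[0.3, [np.float64(-0.0386), np.float64(-0.0031), np.float64(-0.0163)], [0, 0, np.float64(1.5)]]
[0.3, [np.float64(-0.0386), np.float64(-0.002), np.float64(-0.0163)], [0, 0, np.float64(1.5)]]
[0.3, [np.float64(-0.0387), np.float64(-0.001), np.float64(-0.0163)], [0, 0, np.float64(1.5)]]
```

Emit:
servo_tool:
  increments:
    - [0.3,[-0.025,-0.004,-0.04],[0,0,1.5]]
    - [0.3,[-0.04,-0.004,-0.03],[0,0,1.5]]
    - [0.3,[-0.042,-0.003,-0.01],[0,0,1.5]]
    - [0.3,[-0.043,-0.002,0],[0,0,1.5]]
    - [0.3,[-0.043,-0.001,0],[0,0,1.5]]

```text
t: 12.9
tcp_pos: [506.8, 201.1, 234.5]
orientation: [0.0, 0.775, -0.632, 0.0]
contact_force: [-0.2, 0.1, 0.2]
finger_gap: 0.697
```

Emit:
servo_tool:
  increments:
    - [0.3,[0,0,0],[0,0,0]]
    - [0.3,[0,0,0],[0,0,0]]
    - [0.3,[0,0,0],[0,0,0]]
    - [0.3,[0,0,0],[0,0,0]]
    - [0.3,[0,0,0],[0,0,0]]

```text
t: 13.52
tcp_pos: [507.7, 199.6, 234.3]
orientation: [-0.0, 0.775, -0.632, 0.0]
contact_force: [0.0, -0.2, 0.1]
finger_gap: 0.702
```

```bash
python3 - <<'E'
from h import *
s=r.observe();im=r.get_image("wrist");cv2.imwrite("pics/w4.png",im);import json
json.dump({k:np.array(s[k]).tolist() for k in("tcp_pos","orientation")},open("w4.json","w"))
plan((502,238,71),-78.3,1)
W=cam("wrist",s);print(proj(W,[(533.3,87.2,44),(515,175,132),(502,238,107)]))
E
```

```text
at [507.7 199.7 234.3] yaw -78.3 tilt [0. 0.] q [ 0.24  0.33 -0.09  1.15  0.   -1.53] t 13.57
[0, [np.float64(-0.0387), np.float64(-0.0022), np.float64(0.1633)], [0, 0, np.float64(-0.02)]]
[[254.85652706  78.45544125]
 [254.66085933 168.26685673]
 [255.06077399 222.77126083]]
```

View pics/w4.png

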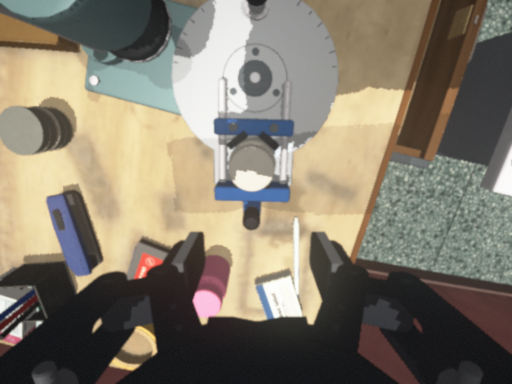

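The wrist view shows hub (255,76), bottle cap (250,168), outer blue jaw (252,191), and black post with its top near (252,218). A pink bottle at (211,285) and a box lie beyond.

```bash
python3 - <<'E'
from h import *
import json
s=json.load(open("w4.json"));W=cam("wrist",s);im=cv2.imread("pics/w4.png");g=cv2.cvtColor(im,cv2.COLOR_BGR2GRAY)
k=(g<55).astype(np.uint8);k[:198]=0;k[235:]=0;k[:,:235]=0;k[:,270:]=0
n,_,st,ce=cv2.connectedComponentsWithStats(k);i=1+st[1:,4].argmax();print(st[i],ce[i]);x,y,w,h,_=st[i]
print("post top",onz(W,(x+w/2-.5,y+h-.5-w/2),107),"width",np.linalg.norm(onz(W,(x,y+h-w/2),107)-onz(W,(x+w,y+h-w/2),107)))
print("hub",onz(W,(255,76.5),46),"cap",onz(W,(250.5,168),132))
hs=cv2.cvtColor(im,cv2.COLOR_BGR2HSV);b=((hs[...,0]>100)&(hs[...,0]<125)&(hs[...,1]>120)).astype(np.uint8);b[:110]=0;b[210:]=0;b[:,:205]=0;b[:,305:]=0
n,_,st,ce=cv2.connectedComponentsWithStats(b)
for i in range(1,n):
  if st[i,4]>60:
    x,y,w,h,_=st[i];print(st[i],onz(W,(x+w/2,y+h/2),86),onz(W,(x+w/2,y+h),86))
print(np.degrees(np.arctan2(1,1)))
E
```

```text
Traceback (most recent call last):
ValueError: attempt to get argmax of an empty sequence
```

```bash
python3 - <<'E'
from h import *
import json
s=json.load(open("w4.json"));W=cam("wrist",s);im=cv2.imread("pics/w4.png");g=cv2.cvtColor(im,cv2.COLOR_BGR2GRAY)
print(g[196:234:2,252],g[218,240:266:2])
k=(g<g[205:225,245:258].min()+35).astype(np.uint8);k[:202]=0;k[235:]=0;k[:,:235]=0;k[:,270:]=0
n,_,st,ce=cv2.connectedComponentsWithStats(k);i=1+st[1:,4].argmax();print(st[i],ce[i]);x,y,w,h,_=st[i]
print("post top",onz(W,(x+w/2-.5,y+h-.5-w/2),107),"width",np.linalg.norm(onz(W,(x,y+h-w/2),107)-onz(W,(x+w,y+h-w/2),107)))
print("hub",onz(W,(255,76.5),46),"cap",onz(W,(250.5,168),132))
hs=cv2.cvtColor(im,cv2.COLOR_BGR2HSV);b=((hs[...,0]>100)&(hs[...,0]<125)&(hs[...,1]>120)).astype(np.uint8);b[:110]=0;b[210:]=0;b[:,:205]=0;b[:,305:]=0
n,_,st,ce=cv2.connectedComponentsWithStats(b)
for i in range(1,n):
  if st[i,4]>60:
    x,y,w,h,_=st[i];print(st[i],onz(W,(x+w/2,y+h/2),86),onz(W,(x+w/2,y+h),86))
E
```

```text
[113 113 101  79  78  77  58  59  59  60  63  78  82  81  79  79  76 159
 186] [223 174  67  66  73  79  78  70  65  65 162 201 189]
[244 202  16  27 382] [251.48691099 214.72251309]
post top [506.29350557 236.19047629 107.        ] width 17.300854895277194
hub [533.49323621  85.34449927  46.        ] cap [518.82960591 175.52862406 132.        ]
[248 121  27  13 186] [515.28668183 138.99831158  86.        ] [513.90046545 145.61523838  86.        ]
[276 121  16  14 156] [491.8207656  134.68055322  86.        ] [490.17391258 141.78812791  86.        ]
[216 187  73  18 784] [509.76820331 215.01335426  86.        ] [507.66109336 225.53628849  86.        ]
```

```bash
python3 - <<'E'
from h import *
import json
s=json.load(open("w4.json"));W=cam("wrist",s)
print(onz(W,(207,302),88),onz(W,(217,262),5),onz(cam("scene"),(190,276),88))
E
```

```text
[539.28401538 365.21342337  88.        ] [539.69587049 355.21077917   5.        ] [535.53654147 368.13072364  88.        ]
```

Emit:
servo_tool:
  increments:
    - [0.3,[-0.021,-0.0035,0.03],[0,0,0.9]]
    - [0.3,[-0.021,-0.0034,0.04],[0,0,0.8]]
    - [0.3,[0,0,0.04],[0,0,0]]
    - [0.3,[0,0,0.03],[0,0,0]]
    - [0.3,[0,0,0.016],[0,0,0]]

```text
t: 14.2
tcp_pos: [505.3, 242.3, 76.8]
orientation: [0.001, 0.766, -0.643, -0.0]
contact_force: [-0.0, -0.1, 0.1]
finger_gap: 0.702
```

Emit:
servo_tool:
  increments:
    - [0.5,[0,0,0],[0,0,0]]
    - [0.7,[0,0,0],[0,0,0]]
    - [0.8,[0,0,0],[0,0,0]]
    - [0.95,[0,0,0],[0,0,0]]
    - [0.95,[0,0,0],[0,0,0]]

```text
t: 14.82
tcp_pos: [506.5, 242.8, 79.7]
orientation: [-0.001, 0.766, -0.643, 0.0]
contact_force: [-3.2, -0.9, 5.8]
finger_gap: 0.219
```

Emit:
servo_tool:
  increments:
    - [0.95,[-0.005,0,0],[0,0,0]]
    - [0.95,[-0.008,0,0],[0,0,0]]
    - [0.95,[-0.009,0,0],[0,0,0]]
    - [0.95,[-0.009,0,0],[0,0,0]]
    - [0.95,[-0.008,0,0],[0,0,0]]

```text
t: 15.45
tcp_pos: [499.7, 281.0, 79.7]
orientation: [-0.0, 0.766, -0.643, 0.001]
contact_force: [-2.2, -2.5, 5.0]
finger_gap: 0.219
```

Emit:
servo_tool:
  increments:
    - [0.95,[0,0,0],[0,0,0]]
    - [0.95,[0,0,0],[0,0,0]]
    - [0.6,[0,0,0],[0,0,0]]
    - [0.3,[0,0,0],[0,0,0]]
    - [0.3,[0,0,-0.015],[0,0,0]]

```text
t: 16.08
tcp_pos: [498.6, 280.6, 93.1]
orientation: [0.001, 0.766, -0.643, -0.0]
contact_force: [0.7, -0.2, 0.0]
finger_gap: 0.697
```

Emit:
servo_tool:
  increments:
    - [0.3,[0,0,-0.05],[0,0,0]]
    - [0.2,[0.02,0,-0.05],[0,0,0]]
    - [0,[0.03,0,-0.035],[0,0,0]]
    - [0,[0.025,0,0],[0,0,0]]
    - [0,[0,0,0],[0,0,0]]

```text
t: 16.7
tcp_pos: [513.0, 205.9, 229.8]
orientation: [-0.001, 0.765, -0.643, 0.001]
contact_force: [-0.9, 1.0, -0.1]
finger_gap: 0.996
```

```bash
sleep 0; python3 - <<'E'
from h import *
r.get_image("side")
s=r.observe();im=r.get_image("wrist");W=cam("wrist",s)
cv2.imwrite("pics/w5.png",cv2.resize(im[60:270,150:350],(600,600),interpolation=2))
import json
json.dump({k:np.array(s[k]).tolist() for k in("tcp_pos","orientation")},open("w5.json","w"));cv2.imwrite("pics/w5full.png",im)
plan((518,175,78),-80,1)
print(proj(W,[(533.4,86.5,46),(518,175.2,132)]))
E
```

```text
at [512.3 207.3 228.7] yaw -80.0 tilt [0.0002 0.0003] q [ 0.25  0.34 -0.08  1.14  0.   -1.49] t 16.8
[0, [np.float64(0.0328), np.float64(-0.0001), np.float64(0.1507)], [0, 0, np.float64(-0.01)]]
[[257.21297913  71.05256969]
 [257.20439256 162.11213493]]
```

View pics/w5.png

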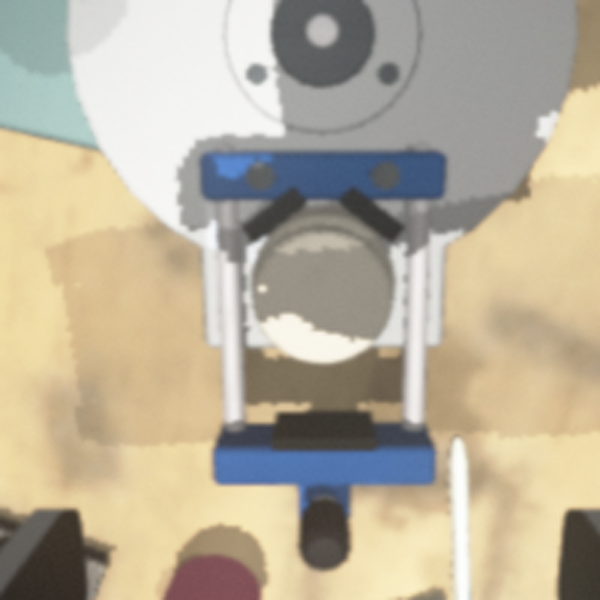

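The jaw stands fully open, and the bottle is upright against the vee with its cap at full-image ≈(257,158), as predicted within 4 px. The rods and jaw are clear of the finger paths. Descending to grasp tangentially.

Emit:
servo_tool:
  increments:
    - [0,[0.016,0,0.02],[0,0,0]]
    - [0,[0.016,0,0.03],[0,0,0]]
    - [0,[0,0,0.04],[0,0,0]]
    - [0,[0,0,0.04],[0,0,0]]
    - [0,[0,0,0.022],[0,0,0]]
  newtons: 25

```text
t: 17.42
tcp_pos: [516.3, 176.3, 74.1]
orientation: [0.001, 0.766, -0.642, -0.001]
contact_force: [-0.9, 0.6, -0.4]
finger_gap: 0.999
```

Emit:
servo_tool:
  increments:
    - [0.15,[0,0,0],[0,0,0]]
    - [0.3,[0,0,0],[0,0,0]]
    - [0.4,[0,0,0],[0,0,0]]
    - [0.5,[0,0,0],[0,0,0]]
    - [0.6,[0,0,0],[0,0,0]]

```text
t: 18.05
tcp_pos: [518.6, 176.0, 77.6]
orientation: [-0.001, 0.766, -0.643, 0.0]
contact_force: [-1.9, -0.3, 5.4]
finger_gap: 0.559
```

Emit:
servo_tool:
  increments:
    - [0.7,[0,0,0],[0,0,0]]
    - [0.7,[0,0,-0.01],[0,0,0]]
    - [0.7,[0,0,-0.025],[0,0,0]]
    - [0.7,[0,0,-0.03],[0,0,0]]
    - [0.7,[0,0,-0.035],[0,0,0]]
  newtons: 40

```text
t: 18.68
tcp_pos: [517.6, 175.5, 177.8]
orientation: [0.0, 0.766, -0.643, -0.0]
contact_force: [1.1, -0.6, -1.1]
finger_gap: 0.552
```

```bash
python3 - <<'E'
from h import *
a=r.get_image("side")[90:210,215:335];b=r.get_image("scene")[130:200,270:350]
cv2.imwrite("pics/s6.png",np.hstack([cv2.resize(a,(400,400),interpolation=2),cv2.resize(b,(400,350),interpolation=2).repeat(1,0)[np.minimum(np.arange(400),349)]]))
# tray floor mask
im=r.get_image("scene");hs=cv2.cvtColor(im,cv2.COLOR_BGR2HSV);S=cam("scene")
m=((hs[...,0]>60)&(hs[...,0]<95)&(hs[...,1]>30)&(hs[...,2]>110)).astype(np.uint8);m[:130]=0;m[200:]=0;m[:,:275]=0;m[:,345:]=0
c=max(cv2.findContours(m,0,1)[0],key=cv2.contourArea);rect=cv2.minAreaRect(np.array([onz(S,p[0],14)[:2] for p in c],np.float32));print(rect,cv2.boxPoints(rect))
plan((445,-297,40),0,1);print(r.observe()["finger_gap"],r.observe()["contact_force"])
E
```

```text
((494.8102722167969, -279.7692565917969), (0.0, 0.0), 0.0) [[ 494.81027 -279.76926]
 [ 494.81027 -279.76926]
 [ 494.81027 -279.76926]
 [ 494.81027 -279.76926]]
at [519.2 175.9 178.6] yaw -80.0 tilt [0.0041 0.0007] q [ 0.19  0.37 -0.19  1.01 -0.   -1.55] t 18.82
[0, [np.float64(0.4528), np.float64(0.1554), np.float64(0.1386)], [0, 0, np.float64(-79.98)]]
0.5500086665962178 [-0.60754293 -0.71001492 -1.78427541]
```

View pics/s6.png

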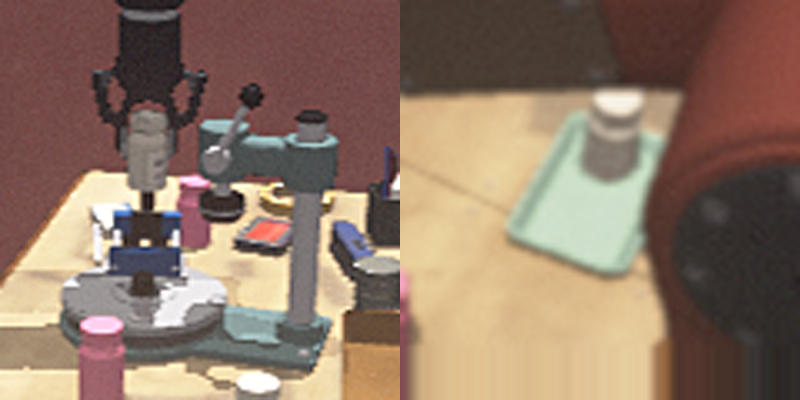

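The bottle is lifted clear and hanging upright. The jaw and head are untouched, and the tray has free space at its near end.

Emit:
servo_tool:
  increments:
    - [0.7,[0,0,-0.012],[0,0,4.5]]
    - [0.7,[0.03,0.0075,0],[0,0,0]]
    - [0.7,[0.05,0.0126,0],[0,0,0]]
    - [0.7,[0.06,0.015,0],[0,0,0]]
    - [0.7,[0.06,0.015,0],[0,0,0]]

```text
t: 19.45
tcp_pos: [486.2, -29.7, 187.6]
orientation: [0.0, 0.741, -0.672, -0.0]
contact_force: [0.8, -0.8, -2.0]
finger_gap: 0.55
```

Emit:
servo_tool:
  increments:
    - [0.7,[0.06,0.015,0],[0,0,0]]
    - [0.7,[0.06,0.015,0],[0,0,0]]
    - [0.7,[0.06,0.015,0],[0,0,0]]
    - [0.7,[0.05,0.0126,0],[0,0,0]]
    - [0.7,[0.037,0.009,0],[0,0,0]]

```text
t: 20.08
tcp_pos: [445.5, -302.3, 187.4]
orientation: [0.0, 0.74, -0.673, -0.001]
contact_force: [0.7, -0.2, -1.9]
finger_gap: 0.553
```

Emit:
servo_tool:
  increments:
    - [0.7,[0,0,0.02],[0,0,0]]
    - [0.7,[0,0,0.02],[0,0,0]]
    - [0.7,[0,0,0],[0,0,0]]
    - [0.7,[0,0,0],[0,0,0]]
    - [0.7,[0,0,0],[0,0,0]]

```text
t: 20.7
tcp_pos: [447.1, -300.6, 149.1]
orientation: [0.0, 0.74, -0.672, 0.001]
contact_force: [0.5, -1.3, -1.8]
finger_gap: 0.553
```

```bash
python3 - <<'E'
from h import *
s=r.observe();im=r.get_image("wrist");W=cam("wrist",s);cv2.imwrite("pics/w7.png",im)
plan((446.3,-300,37),-84.5,1);print(s["contact_force"],s["finger_gap"])
print(proj(W,[(467,-385,88),(450,-338,2),(446,-300,2)]).round(),"corners pred",proj(W,[(491,-252,16),(393,-265,16),(406,-420,16),(509,-416,16)]).round().tolist())
E
```

```text
at [ 447.1 -300.6  149. ] yaw -84.5 tilt [ 0.0009 -0.0008] q [-0.73  0.38 -0.26  0.94 -0.   -2.4 ] t 20.75
[0, [np.float64(-0.0006), np.float64(0.0007), np.float64(0.112)], [0, 0, np.float64(0.03)]]
[ 0.52207449 -1.29860112 -1.84806052] 0.5529742847459437
[[241.  96.]
 [258. 150.]
 [258. 184.]] corners pred [[214.0, 225.0], [303.0, 222.0], [312.0, 71.0], [204.0, 64.0]]
```

View pics/w7.png

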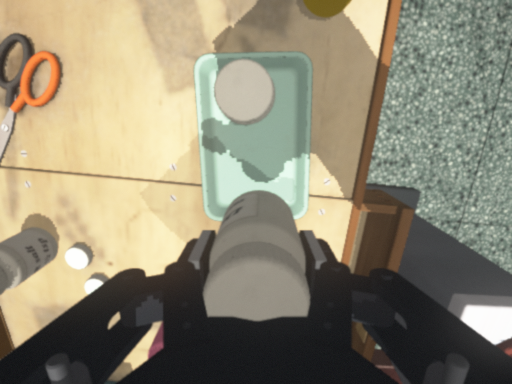

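The wrist view shows the tray outline with corners at about (196,54), (311,54), (308,217) and (206,219). The done bottle's cap is at (244,91), and the held bottle hangs over the free end.

```bash
python3 - <<'E'
from h import *
W=cam("wrist")
C=np.array([onz(W,p,16)[:2] for p in((196,53),(312,53),(308,218),(206,219))]);print(C.round(),C.mean(0))
d=onz(W,(244,91),88)[:2];print("done",d)
v=(C[2]+C[3]-C[0]-C[1])/2;u=(C[1]+C[2]-C[0]-C[3])/2;print(np.linalg.norm(v),np.linalg.norm(u),np.degrees(np.arctan2(*v[::-1])))
v/=np.linalg.norm(v);print("target",C.mean(0)+v*36, "tool along,across",(np.array(r.observe()["tcp_pos"][:2])-C.mean(0))@v,(np.array(r.observe()["tcp_pos"][:2])-C.mean(0))@np.array([v[1],-v[0]]))
E
```

```text
[[ 517. -425.]
 [ 408. -436.]
 [ 388. -271.]
 [ 500. -259.]] [ 453.19509654 -347.52378573]
done [ 465.03517583 -388.73469419]
166.65675060787476 111.07415589386703 96.42301597470376
target [ 449.16784407 -311.74975552] tool along,across 47.35426978967687 -0.839035973282025
```

Emit:
servo_tool:
  increments:
    - [0.7,[0.008,0,0.02],[0,0,0]]
    - [0.7,[0,0,0.03],[0,0,0]]
    - [0.7,[0,0,0.03],[0,0,0]]
    - [0.7,[0,0,0.02],[0,0,0]]
    - [0.7,[0,0,0.006],[0,0,0]]

```text
t: 21.38
tcp_pos: [447.1, -308.0, 41.7]
orientation: [0.0, 0.74, -0.672, -0.001]
contact_force: [0.2, 0.5, -1.2]
finger_gap: 0.549
```

Emit:
servo_tool:
  increments:
    - [0.7,[0,0,0.002],[0,0,0]]
    - [0.7,[0,0,0.002],[0,0,0]]
    - [0.7,[0,0,0.001],[0,0,0]]
    - [0.7,[0,0,0.001],[0,0,0]]
    - [0.7,[0,0,0],[0,0,0]]

```text
t: 22.0
tcp_pos: [447.5, -308.4, 36.4]
orientation: [0.0, 0.74, -0.672, 0.0]
contact_force: [-0.2, 0.2, -1.1]
finger_gap: 0.552
```

Emit:
servo_tool:
  increments:
    - [0.7,[0,0,0.001],[0,0,0]]
    - [0.7,[0,0,0.001],[0,0,0]]
    - [0.7,[0,0,0],[0,0,0]]
    - [0.7,[0,0,0],[0,0,0]]
    - [0.7,[0,0,0],[0,0,0]]

```text
t: 22.62
tcp_pos: [447.6, -308.7, 35.9]
orientation: [0.0, 0.74, -0.672, 0.001]
contact_force: [-4.7, 3.4, 19.7]
finger_gap: 0.552
```

Emit:
servo_tool:
  increments:
    - [0.7,[0,0,-0.001],[0,0,0]]
    - [0.6,[0,0,0],[0,0,0]]
    - [0.4,[0,0,0],[0,0,0]]
    - [0.3,[0,0,0],[0,0,0]]
    - [0.15,[0,0,0],[0,0,0]]
  newtons: 20

```text
t: 23.25
tcp_pos: [447.4, -308.3, 35.1]
orientation: [-0.0, 0.74, -0.672, -0.0]
contact_force: [-0.7, -1.0, 0.7]
finger_gap: 0.846
```

Emit:
servo_tool:
  increments:
    - [0,[0,0,0],[0,0,0]]
    - [0,[0,0,0],[0,0,0]]
    - [0,[0,0,-0.015],[0,0,0]]
    - [0,[0,0,-0.03],[0,0,0]]
    - [0,[0,0,-0.04],[0,0,0]]

```text
t: 23.88
tcp_pos: [447.0, -308.0, 121.6]
orientation: [-0.0, 0.74, -0.672, -0.0]
contact_force: [0.0, -0.5, 0.6]
finger_gap: 1.001
```

Emit:
servo_tool:
  increments:
    - [0,[0,0,-0.05],[0,0,0]]
    - [0,[-0.03,0,-0.04],[0,0,0]]
    - [0,[-0.05,0,0],[0,0,0]]
    - [0,[0,0,0],[0,0,0]]
    - [0,[0,0,0],[0,0,0]]

```text
t: 24.5
tcp_pos: [440.0, -229.0, 211.1]
orientation: [0.0, 0.74, -0.672, 0.001]
contact_force: [-0.1, -0.7, 0.6]
finger_gap: 1.002
```

```bash
python3 - <<'E'
from h import *
s=r.observe();im=r.get_image("wrist");W=cam("wrist",s);a=r.get_image("side")
cv2.imwrite("pics/w8.png",np.hstack([cv2.resize(im,(400,300)),cv2.resize(a[110:290,150:330],(300,300),interpolation=2)]));cv2.imwrite("pics/w8full.png",im);print(s["tcp_pos"],s["contact_force"],s["t"])
print("done pred",proj(W,[(465,-388.7,90),(448,-311,90)]))
E
```

```text
[ 440.0363941  -229.02078625  211.12830272] [-0.0690959  -0.71485435  0.62361438] 24.5
done pred [[246.2381819   12.04860037]
 [257.08935951 105.25840359]]
```

View pics/w8.png

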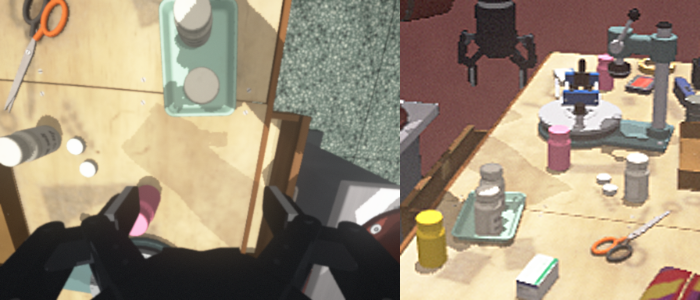

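Both bottles stand upright on the tray floor. The placed cap is at ≈(259,110) full-image against a predicted (257,105). The waiting bottle stands, the table is swung out, the jaw is open and the arm is clear.

```bash
python3 -c "
from bench import r
print(r.close_job())"
```

```text
the job is handed in; nothing more can be done
None
```

The capped bottle now stands released in the green tray beside the other one. I handed the job in at about 24.6 s of the 66 s allowed; the interface gives no verdict.

- **Table:** I lifted the knob 14 mm and swung the table counter-clockwise. I then loosened the fingers into a cage, so the pin could ride the ring until it dropped at about 1.8 rad. Pushing the knob both ways met resistance of about 16 N and 12 N, so the table is locked. I did not measure the plunger's height directly.
- **Jaw:** I slid it open by about 38 mm. The wrist picture showed it staying open and the bottle still standing against the vee.
- **Placing:** I lowered the bottle until the force showed it touching the tray, then opened the fingers slowly. Contact peaked at about 20 N.
- **Last pictures:** Both tray bottles and the waiting bottle were upright, the table was swung out and the arm was clear. The placed bottle was about 5 pixels (roughly 5 mm) from where I predicted, well inside the floor.

One check disagreed: the first estimate of the tray's centre, from the far camera, was about 10 mm off the close wrist view. I used the wrist view, whose outline came within 4 mm of the given tray size. An automatic colour mask for the tray also failed, so I picked the corners by eye.

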